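# Nip a casting mould with one turn of the press wheel

### The job

Nip the casting mould in the bench screw press: put a fingertip against the upright handle of the hand wheel on top and push the wheel round clockwise, seen from above, through exactly one full turn, so that the handle comes back to where it started and the press plate bears on the mould. Push gently and never grip or lift anything; then take the hand clear. Leave the mould where it lies and the other things on the bench undisturbed.

Things in the scene. Friction and masses are not known exactly. Their poses are not given: they have to be found in the camera images.
- press: Grey bench screw press, fixed to the bench: bed 220 x 270 x 22 mm, two upright round steel columns 220 mm apart (25 mm thick) carrying a crosshead 60 mm deep and 270 mm wide between 152 and 187 mm above the bench (column nuts to 199 mm), and on top of it the hand wheel. Origin: centre of the bed's underside, on the bench, straight below the wheel's axis. Its x axis runs from the open front (nearer the robot) to the back, y along the crosshead, z up
- wheel_centre (a point): Point on the vertical axis of the hand wheel, level with the top of its rim (225 mm above the bench; the rim's own top lies 1 mm higher). The wheel is bare metal, 158 mm across, with three spokes and a round rim 18 mm thick; its hub reaches 11 mm above the rim's top at most, within 20 mm of the axis
- handle: Upright black cylindrical handle standing on the rim of the hand wheel, 25 mm thick. Origin: on the handle's own axis at the top of the rim, 70 mm from the wheel's axis, 225 mm above the bench; the handle reaches from there up 52 mm (to 277 mm above the bench). Its grip revolves easily about its own axis; otherwise it is rigid on the wheel. A sideways push of 3 to 5 N on it turns the wheel
- wheel (a joint): Angle of the hand wheel in rad; grows when the wheel turns clockwise seen from above. At 0 the handle lies at the -x side of the wheel in the press's frame; it starts anywhere from -2.2 to 2.2. The screw's friction holds the wheel where it is left. One turn lowers platen and plate by 4 mm. It turns freely from -2.6 to 10.5
- plate: Bare aluminium press plate 110 x 130 x 12 mm hung on springs under the platen of the press; origin at the centre of its underside, which starts 0.5 to 3.5 mm above the mould and presses on it after one turn
- mould: Off-white printed two-part casting mould, a block 100 x 110 x 60 mm lying loose on the bed under the plate; origin at the centre of its underside
- skull: Bystander: off-white printed skull, about 85 x 65 x 90 mm, origin at the centre of its underside
- pen_pot: Bystander: off-white printed round pen pot with slanted mouth, 75 mm across, up to 127 mm tall, origin at the centre of its underside
- bottle: Bystander: white bottle with black cap, 48 mm across, 120 mm tall, standing behind the press, origin at the centre of its underside
- scraper: Bystander: print scraper 200 mm long with black handle, lying flat on the bench, origin at its underside near the middle
There are look-alikes about, which are no part of the job. Leave any orange look-alike of the mould alone.

How it is judged:
On the way:
1. the wheel is half way round, turned clockwise (distance of handle from where it was at the start of the episode above 0.125 m and value of joint wheel above 0.5 rad).
At the end, for the whole second after the job is handed in: The wheel has been turned clockwise once, not less and not more: its handle is within 14 mm (about 11 degrees) of where it started and at rest, the plate bears on the mould with more than 4 N, the mould is within 10 mm of where it lay and the skull, pot, bottle and scraper within 20 mm (distance of handle from where it was at the start of the episode below 0.014 m and value of joint wheel between 3.7 and 8.9 rad and velocity of joint wheel between -0.05 and 0.05 rad/s and contact force between plate and mould above 4 N and distance of mould from where it was at the start of the episode below 0.01 m and distance of each of skull, pen_pot, bottle, scraper from where it was at the start of the episode below 0.02 m); the robot touches nothing.
It fails at once if the handle is gripped or pushed roughly (more than 35 N between fingers and handle) (contact force between the fingers and handle above 35 N).
It fails at once if the mould is shifted or lifted by more than 15 mm (distance of mould from where it was at the start of the episode above 0.015 m).
It fails at once if a bystander is moved or lifted by more than 25 mm or knocked over (distance of any of skull, pen_pot, bottle, scraper from where it was at the start of the episode above 0.025 m or angle between any of skull, pen_pot, bottle's own z axis and vertical above 0.5 rad).
It also fails if it takes over 64 s, if anything falls off the work surface, if the arm or the gripper's body presses on something with over 40 N, if the wrist force passes 120 N, or if a joint passes its speed limit or range.

### The arm

A 6-joint arm with a two-finger parallel gripper is mounted at the origin on the work surface. World frame = base frame: x ahead of the robot, y to its left, z up, the work surface at z = 0. Lengths are in m, angles in rad, forces in N, time in s.
With the tool pointing down it reaches from about 0.3 to 0.95 m from the base axis. Payload 3.1 kg.
Tool frame: the origin (TCP) lies midway between the tips of the shut fingers; the grasp point (between the pads) lies 19 mm behind it (grip_point_offset is the z of the grasp point in the tool frame, in m); z points along the fingers, y is the direction in which the jaws open and shut (so a half turn about z gives the same grasp; the last joint's range is limited). The gripper opens to 85 mm and grips with 20 to 120 N. Pads are 22 mm wide; open, the fingers measure 114 mm over their backs; the gripper's body (76 mm by 85 mm) begins 54 mm behind the grasp point. The pads swing forward as they close: fully open they stand 13 mm farther back than shut.
Start: joints at [-1.249, 0.308, 1.634, -0, 1.2, -0.07], TCP at [0.239, -0.578, 0.231] pointing down, gripper open.
Joint ranges: [-3.06, 3.06], [-0.79, 1.96], [0.05, 2.63], [-1.19, 4.34], [0.05, 2.64], [-2.94, 2.94]. Speed limits (rad/s): [2.79, 2.79, 3.14, 3.14, 3.14, 3.14].

### API

Orientations are given as a 3x3 rotation matrix whose columns are the frame's x, y, z axes.
In Python, from bench import * gives the robot as it stands. The module is installed in compiled form; this text tells all that it offers.
- The arm moves only by the tool move_arm, never from a script. Its argument "plan" is a list that holds one entry, the list of rows, each a list of 4 numbers: the shift along the world's x, y, z in cm, then the turn about the world's z in rad. A call has 1 to 20 rows; each row shifts and turns the pose as measured when the row begins; what a row does not reach is not made up. A row lasts 1/8 s, in which the tool goes at most 62.5 mm and 10.7 degrees, less where a joint would pass 70% of its speed; a pose out of reach is approached as far as the arm can. A call is refused whole if a number of a shift passes 6.25 or a number of a turn 0.188, either way. A call with a gripper value outside its range is refused whole. "hand" is the closure, from -1 (fully open) to 1 (shut), so that 0 is half open, set as the call begins (left out, the last holds). The fingers move at their own pace and stop on an object; the grip force is fixed at half the most. Time passes only in rows, so rows that do not move let the fingers close. It gives the time, the measured TCP pose, the force and the opening at its end, in the units of the state.
- get_obs(): the state, without advancing time (a new reading comes with each control period).
- camera(name): name is "side" or "top"; returns (picture, depth): 400x640x3 uint8, red, green, blue; 400x640 float32, m along the optical axis (not along the pixel's ray), 0 where there is no reading.
- camera_info(name): a dict with "camera_matrix" (3x3 intrinsics, pixels), "distortion" ([k1, k2, p1, p2, k3] as OpenCV has them; the pictures are not rectified), "world_to_cam" (4x4, takes a point from world to camera coordinates). Camera axes: x right, y down, z forward; pixel columns grow to the right and rows downward; lengths in m; the calibration is good to about 2 mm. A picture is of the moment at which its call begins. camera_info takes no time and is no camera call.
- close_job(): hands the job in, once; it reports no verdict.
Trained networks look in the newest picture that a camera, given by its name, has taken for a name from the list of things; names that differ only in an ending like _2 or _b are one class to them, and where a whole thing is asked for, a point or a joint stands for the part that bears it (a point fixed in the world has none). Each returns a list of dicts, best first, with "conf" (0 to 1); they miss things now and then, are a little off and sometimes report something else, mostly with a low value. They report only what shows in the picture. A call takes as long as a camera call. They do not tell look-alikes from the thing itself.
- recognise(camera, target): "point" ([x, y, z] in m, in world coordinates, good to about 4 mm: the middle of the surface that is visible of it).
- trace(camera, target): "region" (400x640 bool, what is visible of it).
The state is a dict: "clock": time; "q": joint angles; "qd": joint speeds; "effort": joint torques, N m; "position": TCP position; "ee_rot": TCP orientation; "force": force on the tool from outside, world axes, zero at the start; "ft_torque": the same for the moment, N m; "opening": finger opening in m.
Only numpy, scipy, OpenCV 4.12 (cv2) and the standard library are available. Lean on these libraries where they do the work, as an engineer would, in place of code of your own. Each camera call takes 0.05 s, during which the arm holds its last target.

## Working session

There is one attempt and no reset: what is moved stays moved. The work goes in short steps, Python scripts to look and compute and a tool call to move; the robot and the scene stay as the last step left them, time stands still between calls to the robot, and variables do not carry over. Pictures are saved under pics/ and viewed, and the job is handed in when it is done.

Besides the shell and the picture viewer there is one more tool, called after "Request:" as name(argument=value, ...) on one line, values as JSON. move_arm: Moves the arm, as the interface text tells. Its arguments: {"type":"object","properties":{"plan":{"type":"array","items":{"type":"array","items":{"type":"array","items":{"type":"number"}}}},"hand":{"type":"number"}},"required":["plan"]}

```bash
mkdir -p pics; python3 - <<'E'
from bench import *
import cv2
for n in ("side","top"):
    p,d=camera(n); cv2.imwrite(f"pics/{n}0.png",p[:,:,::-1])
    for t in ("press","wheel_centre","handle","mould","plate","skull","pen_pot","bottle","scraper"):
        r=recognise(n,t)
        print(n,t,[(([round(float(v),3) for v in x["point"]]),round(float(x["conf"]),2)) for x in r[:3]])
o=get_obs();print(o["clock"],o["position"],o["ee_rot"],o["force"],o["opening"])
E
```

```text
side press [([0.471, 0.083, 0.098], 0.77), ([0.46, 0.061, 0.051], 0.47)]
side wheel_centre [([0.495, 0.05, 0.223], 0.78)]
side handle [([0.438, 0.061, 0.261], 0.57), ([0.462, 0.016, 0.095], 0.27)]
side mould [([0.761, 0.063, 0.061], 0.9), ([0.398, -0.223, 0.059], 0.74), ([0.458, 0.058, 0.05], 0.62)]
side plate [([0.46, 0.017, 0.094], 0.55)]
side skull [([0.441, 0.291, 0.071], 0.84)]
side pen_pot [([0.545, -0.165, 0.074], 0.59)]
side bottle [([0.623, 0.176, 0.067], 0.94)]
side scraper [([0.42, 0.406, 0.002], 0.77)]
top press [([0.512, 0.038, 0.124], 0.74)]
top wheel_centre [([0.514, 0.042, 0.226], 0.67)]
top handle [([0.445, 0.053, 0.274], 0.55)]
top mould [([0.778, 0.054, 0.06], 0.79), ([0.409, -0.242, 0.058], 0.72), ([0.454, 0.279, 0.084], 0.46)]
top plate [([0.49, 0.027, 0.095], 0.6)]
top skull [([0.458, 0.276, 0.082], 0.88)]
top pen_pot [([0.569, -0.176, 0.05], 0.76)]
top bottle [([0.631, 0.16, 0.08], 0.64)]
top scraper [([0.422, 0.4, 0.004], 0.82), ([0.447, 0.055, 0.273], 0.26)]
1.0 [ 0.23863588 -0.57764386  0.23126282] [[ 9.24222434e-01  3.81854543e-01  4.92536553e-06]
 [ 3.81854542e-01 -9.24222434e-01  2.23964550e-05]
 [ 1.31043214e-05 -1.88185330e-05 -1.00000000e+00]] [ 0.05829982  0.08569138 -0.28126743] 0.08539550932150826
```

View pics/side0.png

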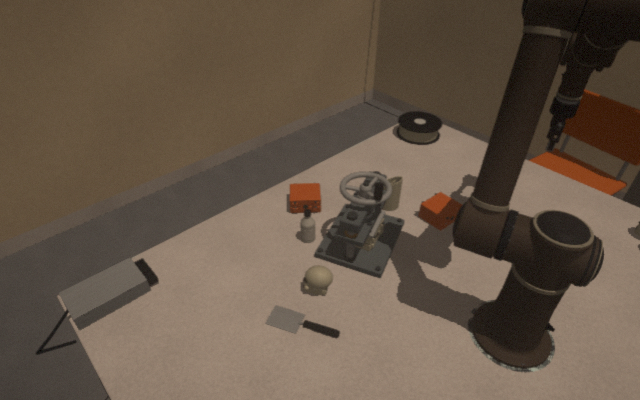

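View pics/top0.png

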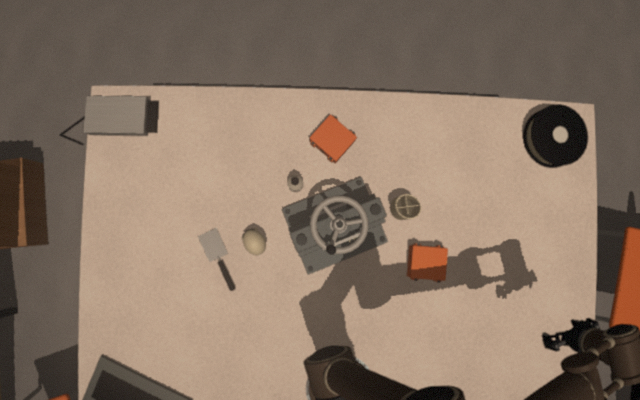

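```bash
cat > h.py <<'E'
from bench import *
import cv2, numpy as np
def cloud(n,save=None):
    p,d=camera(n)
    if save: cv2.imwrite(save,p[:,:,::-1])
    I=camera_info(n);K=np.array(I["camera_matrix"],float);D=np.array(I["distortion"],float);T=np.array(I["world_to_cam"],float)
    v,u=np.mgrid[0:400,0:640]
    q=cv2.undistortPoints(np.stack([u.ravel(),v.ravel()],1).astype(np.float64)[:,None],K,D)[:,0]
    z=d.ravel().astype(float)
    c=np.c_[q*z[:,None],z]
    w=(c-T[:3,3])@T[:3,:3]
    w[z<=0]=np.nan
    return p,w.reshape(400,640,3)
def circ(P):
    from scipy.optimize import least_squares
    return least_squares
E
python3 - <<'E'
from h import *
from scipy.optimize import least_squares
for n in ("side","top"):
    p,w=cloud(n)
    x,y,z=w[...,0],w[...,1],w[...,2]
    near=(np.hypot(x-.508,y-.043)<.13)
    m=near&(z>.212)&(z<.232)
    P=w[m]; 
    # rim top: fit circle centreline radius .07
    f=lambda c:np.hypot(P[:,0]-c[0],P[:,1]-c[1])-.07
    s=least_squares(f,[.508,.043],loss="soft_l1",f_scale=.004)
    print(n,"rim",m.sum(),s.x,np.median(P[:,2]),np.median(np.abs(s.fun)))
    m=near&(z>.236)&(z<.285); P=w[m]
    hh=np.hypot(P[:,0]-s.x[0],P[:,1]-s.x[1])>.04; P=P[hh]
    f2=lambda c:np.hypot(P[:,0]-c[0],P[:,1]-c[1])-.0125
    Pt=P[P[:,2]>.272]
    print("handle n",len(P),"top n",len(Pt),Pt.mean(0),Pt.min(0),Pt.max(0))
    Ps=P[P[:,2]<.272]
    if len(Ps)>10:
        f2=lambda c:np.hypot(Ps[:,0]-c[0],Ps[:,1]-c[1])-.0125
        t=least_squares(f2,Pt.mean(0)[:2],loss="soft_l1",f_scale=.002);print(" side-fit",t.x,len(Ps))
    # crosshead orientation
    m=near&False
    m=(np.hypot(x-.508,y-.043)<.2)&(z>.178)&(z<.195)
    Q=w[m][:,:2].astype(np.float32); r=cv2.minAreaRect(Q);print("crosshead",m.sum(),r)
I=camera_info("top");print(np.linalg.inv(np.array(I["world_to_cam"]))[:3,3],np.linalg.inv(np.array(camera_info("side")["world_to_cam"]))[:3,3])
E
```

```text
side rim 872 [0.50576548 0.0379272 ] 0.22246697543816701 0.004405250864236682
handle n 132 top n 41 [0.44240773 0.05803077 0.27592417] [0.43194635 0.04561927 0.27200324] [0.45505933 0.06746318 0.2797351 ]
 side-fit [0.44449719 0.05560601] 91
crosshead 543 ((0.5118035674095154, 0.037020325660705566), (0.06473444402217865, 0.27641576528549194), 23.984697341918945)
top rim 1346 [0.51259635 0.03469303] 0.22369029049324898 0.005900119536128637
handle n 80 top n 68 [0.44652066 0.05700302 0.2767363 ] [0.43477174 0.04633087 0.27247341] [0.45788661 0.06697236 0.28449495]
 side-fit [0.44741886 0.05552487] 12
crosshead 1375 ((0.5133052468299866, 0.03409881889820099), (0.07051040977239609, 0.27005717158317566), 23.17485809326172)
[0.49139529 0.1242151  1.51593654] [-0.12493717  0.8007947   0.95922792]
```

The top view shows the press near pixel (335,225), with the wheel hub at (339,222) and the black handle at (331,248). The orange blocks at (332,137) and (428,262) are the look-alikes. The real mould is the off-white block under the plate, and I won't touch any of the three.

The two cameras agree on the wheel centre, about (0.511, 0.036), and the handle, about (0.446, 0.0565). The radius comes out at 69 mm against the 70 mm given. I'll check it once in an enlarged crop, and at the same time shut the hand and travel high.

```bash
python3 - <<'E'
import cv2
p=cv2.imread("pics/top0.png")[160:290,265:435];cv2.imwrite("pics/crop0.png",cv2.resize(p,None,fx=4,fy=4,interpolation=cv2.INTER_CUBIC))
E
```

Request:
move_arm(hand=1, plan=[[[0,0,3,0.15],[0,0,3,0.18],[0,0,3,0.18],[0,1,2,0.18],[1,3,0,0.18],[1,3,0,0.18],[1,4,0,0.18],[1,4,0,0.18],[1,4,0,0.18],[1,4,0,0.18],[1,4,0,0.18],[1,4,0,0.18]]])

```text
clock: 2.6
position: [0.3191, -0.2601, 0.3449]
ee_rot: [[-0.85, 0.526, 0.006], [0.526, 0.85, -0.006], [-0.008, -0.002, -1.0]]
force: [0.2, 0.2, 0.4]
opening: 0.0
```

View pics/crop0.png

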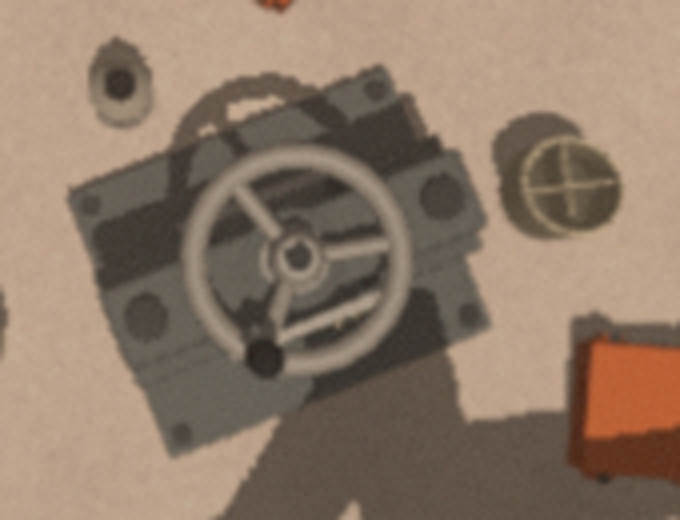

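The crop shows the black handle at (265,357), lower left of the hub at (299,258). Clockwise takes it left and up in the picture, so the first push goes along +y. I'll carry on to the staging point.

Request:
move_arm(plan=[[[1.2,3,0,0.18],[1.2,3,0,0.18],[1.2,3,0,0.18],[1.2,3,0,0.18],[1.2,3,0,0.18],[1.2,3,0,0.18],[1.2,3,0,0.18],[1.2,3,0,0.18],[1.0,2.5,0,0.18],[0.6,1,0,0.1],[0,0,0,0]]])

```text
clock: 3.98
position: [0.4336, 0.0272, 0.3475]
ee_rot: [[-0.336, -0.942, 0.012], [-0.942, 0.336, 0.011], [-0.014, -0.007, -1.0]]
force: [0.5, 0.4, 0.0]
opening: -0.0001
```

```bash
cat >> h.py <<'E'
C=np.array([.5115,.036]);R=.07;PHI0=162.7
def st():
    o=get_obs();r=np.array(o["ee_rot"]);p=np.array(o["position"])
    return o,p,np.degrees(np.arctan2(r[1,0],r[0,0]))
def target(turn,off=.0235,yaw0=250.,yaw1=-70.):
    phi=np.radians(PHI0-turn);yaw=yaw0+(yaw1-yaw0)*turn/360
    a=np.radians(yaw)
    h=C+R*np.array([np.cos(phi),np.sin(phi)])
    return h+off*np.array([np.cos(a),np.sin(a)]),yaw
def plan(turns,z=.243,gain=1.0,off=.0235):
    o,p,y=st();print("clk",o["clock"],"p",p.round(4),"yaw",round(y,1),"q",np.round(o["q"],2),"F",np.round(o["force"],1))
    rows=[];cp=p.copy();cy=y
    for t in turns:
        q,w=target(t,off)
        d=np.r_[q,z]-cp;dy=(w-cy+180)%360-180
        rows.append([round(float(v)*100,2) for v in d]+[round(float(np.radians(dy)),3)])
        cp=np.r_[q,z];cy=w
    print(rows)
E
python3 - <<'E'
from h import *
plan([0],.34,off=.045)
E
```

```text
clk 3.975 p [0.4336 0.0272 0.3475] yaw -109.6 q [-0.05 -0.18  1.92  0.01  1.39 -2.85] F [0.5 0.4 0. ]
[[-0.43, -1.27, -0.75, -0.007]]
```

Request:
move_arm(plan=[[[-0.4,-1.3,-1,0],[0,0,0,0],[0,0,-3,0],[0,0,-3,0],[0,0,-2.5,0],[0,0,0,0],[0,0,0,0]]])

```text
clock: 4.85
position: [0.4284, 0.0088, 0.251]
ee_rot: [[-0.348, -0.937, 0.015], [-0.937, 0.348, 0.009], [-0.014, -0.011, -1.0]]
force: [-0.2, 0.3, 0.1]
opening: -0.0002
```

```bash
python3 - <<'E'
from h import *
plan([0,5,10],off=.0235)
for n in("side","top"):
    p,w=cloud(n)
    if n=="side":c=p[140:260,300:440]
    else:c=p[180:280,280:400]
    cv2.imwrite(f"pics/{n}1.png",cv2.resize(c,None,fx=5,fy=5,interpolation=cv2.INTER_CUBIC)[:,:,::-1])
E
```

```text
clk 4.85 p [0.4284 0.0088 0.251 ] yaw -110.4 q [-0.09 -0.12  2.06  0.01  1.19 -2.88] F [-0.2  0.3  0.1]
[[0.83, 2.59, -0.8, 0.007], [0.04, 0.64, 0.0, -0.078], [0.09, 0.64, 0.0, -0.078]]
```

View pics/side1.png

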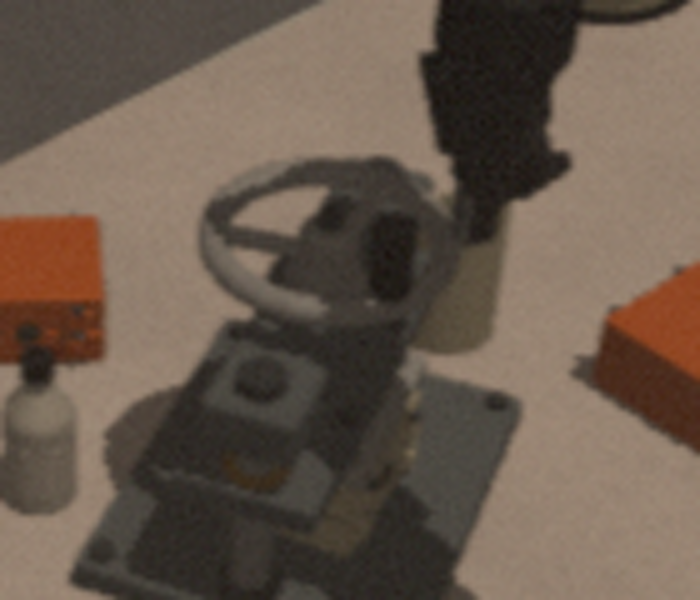

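View pics/top1.png

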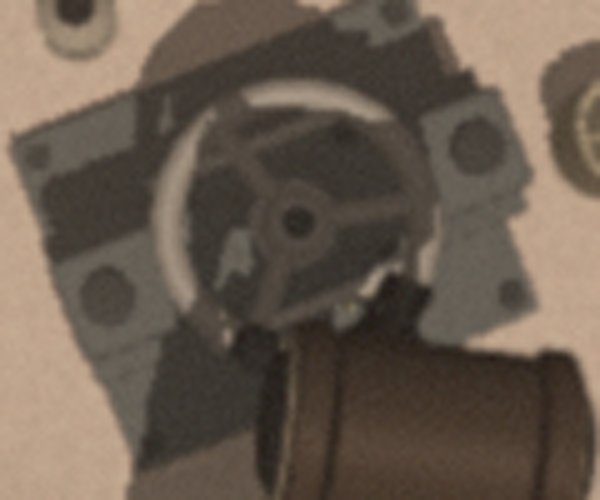

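In the side crop the handle is at (395,250) and the fingertip at (485,230), to its right with a clear gap. The top crop shows the handle at (255,350). I'll ease in until contact.

Request:
move_arm(plan=[[[0.2,0.6,-0.6,0],[0.2,0.6,-0.2,0],[0.2,0.5,0,0],[0.2,0.5,0,0],[0.1,0.5,0,0]]])

```text
clock: 5.58
position: [0.4395, 0.0371, 0.2449]
ee_rot: [[-0.347, -0.938, 0.019], [-0.938, 0.347, 0.007], [-0.013, -0.015, -1.0]]
force: [-0.4, -3.4, 0.4]
opening: 0.0002
```

```bash
python3 - <<'E'
from h import *
plan([0,4,8,12])
E
```

```text
clk 5.575 p [0.4395 0.0371 0.2449] yaw -110.3 q [-0.02 -0.09  2.04  0.01  1.17 -2.81] F [-0.4 -3.4  0.4]
[[-0.28, -0.24, -0.19, 0.005], [0.03, 0.52, 0.0, -0.062], [0.06, 0.51, 0.0, -0.062], [0.1, 0.5, 0.0, -0.062]]
```

Contact at 3.4 N, as expected. Next I'll follow the arc.

```bash
python3 - <<'E'
from h import *
plan(range(5,61,5))
E
```

```text
clk 5.575 p [0.4395 0.0371 0.2449] yaw -110.3 q [-0.02 -0.09  2.04  0.01  1.17 -2.81] F [-0.4 -3.4  0.4]
[[-0.24, 0.41, -0.19, -0.072], [0.09, 0.64, 0.0, -0.078], [0.15, 0.62, 0.0, -0.078], [0.2, 0.61, 0.0, -0.078], [0.25, 0.59, 0.0, -0.078], [0.3, 0.56, 0.0, -0.078], [0.35, 0.53, 0.0, -0.078], [0.39, 0.5, 0.0, -0.078], [0.43, 0.46, 0.0, -0.078], [0.47, 0.42, 0.0, -0.078], [0.5, 0.38, 0.0, -0.078], [0.53, 0.33, 0.0, -0.078]]
```

Request:
move_arm(plan=[[[-0.2,0.4,-0.1,-0.07],[0.1,0.65,0,-0.08],[0.15,0.6,0,-0.08],[0.2,0.6,0,-0.08],[0.25,0.6,0,-0.08],[0.3,0.55,0,-0.08]]])

```text
clock: 6.32
position: [0.445, 0.069, 0.2443]
ee_rot: [[-0.743, -0.669, 0.01], [-0.669, 0.743, -0.012], [0.001, -0.016, -1.0]]
force: [-1.6, -2.7, 1.8]
opening: 0.0001
```

```bash
python3 - <<'E'
from h import *
plan(range(30,91,5))
p,w=cloud("side");cv2.imwrite("pics/side2.png",cv2.resize(p[140:260,300:440],None,fx=4,fy=4)[:,:,::-1])
E
```

```text
clk 6.325 p [0.445  0.069  0.2443] yaw -138.0 q [ 0.07 -0.06  2.02 -0.01  1.17 -2.23] F [-1.6 -2.7  1.8]
[[0.2, 0.23, -0.13, 0.023], [0.35, 0.53, 0.0, -0.078], [0.39, 0.5, 0.0, -0.078], [0.43, 0.46, 0.0, -0.078], [0.47, 0.42, 0.0, -0.078], [0.5, 0.38, 0.0, -0.078], [0.53, 0.33, 0.0, -0.078], [0.56, 0.28, 0.0, -0.078], [0.58, 0.23, 0.0, -0.078], [0.59, 0.18, 0.0, -0.078], [0.6, 0.13, 0.0, -0.078], [0.61, 0.08, 0.0, -0.078], [0.62, 0.02, 0.0, -0.078]]
```

View pics/side2.png

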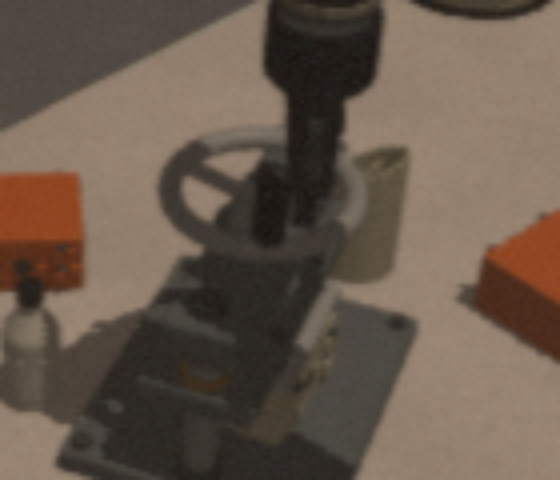

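The handle at (270,205) is moving ahead of the fingertip at (310,190). Force is about 3 N. Continuing.

Request:
move_arm(plan=[[[0.2,0.25,0,0.02],[0.35,0.55,0,-0.08],[0.4,0.5,0,-0.08],[0.45,0.45,0,-0.08],[0.47,0.42,0,-0.08],[0.5,0.38,0,-0.08],[0.53,0.33,0,-0.08],[0.56,0.28,0,-0.08]]])

```text
clock: 7.38
position: [0.4762, 0.1015, 0.2441]
ee_rot: [[-0.982, -0.187, -0.009], [-0.187, 0.982, -0.015], [0.012, -0.013, -1.0]]
force: [-2.2, -1.1, 1.9]
opening: 0.0002
```

```bash
python3 - <<'E'
from h import *
plan(range(70,141,5))
E
```

```text
clk 7.375 p [0.4762 0.1015 0.2441] yaw -169.2 q [ 0.13  0.03  1.93 -0.01  1.19 -1.62] F [-2.2 -1.1  1.9]
[[0.87, 0.12, -0.11, -0.052], [0.59, 0.18, 0.0, -0.078], [0.6, 0.13, 0.0, -0.078], [0.61, 0.08, 0.0, -0.078], [0.62, 0.02, 0.0, -0.078], [0.61, -0.03, 0.0, -0.078], [0.61, -0.08, 0.0, -0.078], [0.6, -0.13, 0.0, -0.078], [0.58, -0.18, 0.0, -0.078], [0.56, -0.23, 0.0, -0.078], [0.54, -0.28, 0.0, -0.078], [0.51, -0.32, 0.0, -0.078], [0.48, -0.37, 0.0, -0.078], [0.44, -0.41, 0.0, -0.078], [0.4, -0.44, 0.0, -0.078]]
```

Request:
move_arm(plan=[[[0.6,0.12,0,-0.05],[0.6,0.18,0,-0.08],[0.65,0.13,0,-0.08],[0.65,0.08,0,-0.08],[0.65,0.02,0,-0.08],[0.65,-0.03,0,-0.08],[0.65,-0.08,0,-0.08],[0.62,-0.13,0,-0.08],[0.6,-0.18,0,-0.08],[0.58,-0.23,0,-0.08]]])

```text
clock: 8.62
position: [0.5327, 0.1083, 0.2439]
ee_rot: [[-0.83, 0.558, -0.031], [0.557, 0.83, 0.018], [0.036, -0.002, -0.999]]
force: [-3.3, 1.8, 2.2]
opening: 0.0
```

```bash
python3 - <<'E'
from h import *
plan(range(120,191,5))
E
```

```text
clk 8.625 p [0.5327 0.1083 0.2439] yaw 146.1 q [ 0.11  0.16  1.79  0.02  1.22 -0.88] F [-3.3  1.8  2.2]
[[1.14, -1.08, -0.09, -0.048], [0.51, -0.32, 0.0, -0.078], [0.48, -0.37, 0.0, -0.078], [0.44, -0.41, 0.0, -0.078], [0.4, -0.44, 0.0, -0.078], [0.36, -0.47, 0.0, -0.078], [0.32, -0.5, 0.0, -0.078], [0.27, -0.53, 0.0, -0.078], [0.23, -0.55, 0.0, -0.078], [0.18, -0.56, 0.0, -0.078], [0.13, -0.57, 0.0, -0.078], [0.08, -0.58, 0.0, -0.078], [0.03, -0.58, 0.0, -0.078], [-0.02, -0.58, 0.0, -0.078], [-0.08, -0.58, 0.0, -0.078]]
```

Request:
move_arm(plan=[[[0.5,-0.5,0,-0.02],[0.6,-0.55,0,-0.04],[0.55,-0.4,0,-0.08],[0.5,-0.4,0,-0.08],[0.48,-0.43,0,-0.08],[0.42,-0.46,0,-0.08],[0.38,-0.5,0,-0.08],[0.35,-0.53,0,-0.08]]])

```text
clock: 9.62
position: [0.5725, 0.0727, 0.244]
ee_rot: [[-0.41, 0.912, -0.014], [0.911, 0.411, 0.042], [0.044, 0.004, -0.999]]
force: [-0.9, 2.9, 1.6]
opening: -0.0
```

```bash
python3 - <<'E'
from h import *
plan(range(150,226,5))
p,w=cloud("top");cv2.imwrite("pics/top3.png",cv2.resize(p[170:290,270:410],None,fx=4,fy=4)[:,:,::-1])
p,w=cloud("side");cv2.imwrite("pics/side3.png",cv2.resize(p[140:260,300:440],None,fx=4,fy=4)[:,:,::-1])
E
```

```text
clk 9.625 p [0.5725 0.0727 0.244 ] yaw 114.3 q [ 0.03  0.21  1.73  0.05  1.21 -0.41] F [-0.9  2.9  1.6]
[[-0.33, -0.03, -0.1, 0.042], [0.27, -0.53, 0.0, -0.078], [0.23, -0.55, 0.0, -0.078], [0.18, -0.56, 0.0, -0.078], [0.13, -0.57, 0.0, -0.078], [0.08, -0.58, 0.0, -0.078], [0.03, -0.58, 0.0, -0.078], [-0.02, -0.58, 0.0, -0.078], [-0.08, -0.58, 0.0, -0.078], [-0.12, -0.57, 0.0, -0.078], [-0.17, -0.55, 0.0, -0.078], [-0.22, -0.53, 0.0, -0.078], [-0.26, -0.51, 0.0, -0.078], [-0.31, -0.48, 0.0, -0.078], [-0.35, -0.45, 0.0, -0.078], [-0.38, -0.42, 0.0, -0.078]]
```

View pics/side3.png

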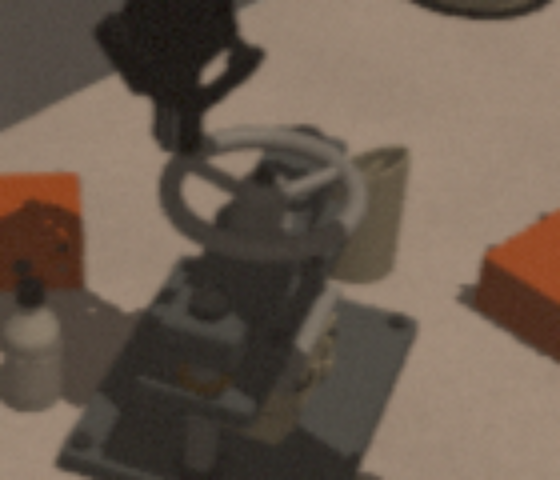

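View pics/top3.png

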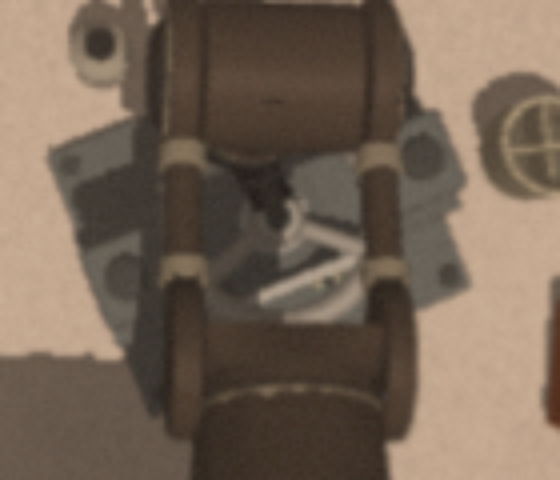

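The side view at (180,130) shows the fingertip at the far left of the rim. The 2.9 N reaction along +y says it is still pushing the handle, at roughly 148°. Continuing.

Request:
move_arm(plan=[[[0,-0.4,0,0],[0.15,-0.55,0,-0.04],[0.18,-0.6,0,-0.08],[0.15,-0.6,0,-0.08],[0.1,-0.6,0,-0.08],[0.05,-0.62,0,-0.08],[0,-0.62,0,-0.08],[-0.05,-0.62,0,-0.08],[-0.1,-0.62,0,-0.08]]])

```text
clock: 10.85
position: [0.5796, 0.0204, 0.244]
ee_rot: [[0.196, 0.98, 0.019], [0.979, -0.197, 0.047], [0.049, 0.01, -0.999]]
force: [-0.2, 4.2, 0.4]
opening: 0.0001
```

```bash
python3 - <<'E'
from h import *
plan(range(190,266,5))
E
```

```text
clk 10.85 p [0.5796 0.0204 0.244 ] yaw 78.7 q [-0.07  0.2   1.75  0.05  1.18  0.11] F [-0.2  4.2  0.4]
[[-0.23, 0.68, -0.1, 0.043], [-0.12, -0.57, 0.0, -0.078], [-0.17, -0.55, 0.0, -0.078], [-0.22, -0.53, 0.0, -0.078], [-0.26, -0.51, 0.0, -0.078], [-0.31, -0.48, 0.0, -0.078], [-0.35, -0.45, 0.0, -0.078], [-0.38, -0.42, 0.0, -0.078], [-0.42, -0.38, 0.0, -0.078], [-0.45, -0.34, 0.0, -0.078], [-0.47, -0.3, 0.0, -0.078], [-0.5, -0.26, 0.0, -0.078], [-0.52, -0.21, 0.0, -0.078], [-0.53, -0.17, 0.0, -0.078], [-0.54, -0.12, 0.0, -0.078], [-0.55, -0.07, 0.0, -0.078]]
```

Request:
move_arm(plan=[[[-0.5,-0.45,0,-0.1],[-0.25,-0.55,0,-0.08],[-0.3,-0.53,0,-0.08],[-0.34,-0.5,0,-0.08],[-0.38,-0.48,0,-0.08],[-0.42,-0.44,0,-0.08],[-0.46,-0.4,0,-0.08],[-0.48,-0.35,0,-0.08],[-0.5,-0.32,0,-0.08]]])

```text
clock: 11.98
position: [0.5509, -0.0218, 0.2444]
ee_rot: [[0.824, 0.563, 0.068], [0.563, -0.826, 0.016], [0.065, 0.026, -0.998]]
force: [3.1, 3.1, -1.6]
opening: 0.0001
```

```bash
python3 - <<'E'
from h import *
plan(range(235,296,5))
p,w=cloud("top");cv2.imwrite("pics/top4.png",cv2.resize(p[170:290,270:410],None,fx=4,fy=4)[:,:,::-1])
p,w=cloud("side");cv2.imwrite("pics/side4.png",cv2.resize(p[140:260,300:440],None,fx=4,fy=4)[:,:,::-1])
E
```

```text
clk 11.975 p [ 0.5509 -0.0218  0.2444] yaw 34.4 q [-0.13  0.11  1.84  0.03  1.12  0.83] F [ 3.1  3.1 -1.6]
[[-0.04, 0.66, -0.14, 0.118], [-0.47, -0.3, 0.0, -0.078], [-0.5, -0.26, 0.0, -0.078], [-0.52, -0.21, 0.0, -0.078], [-0.53, -0.17, 0.0, -0.078], [-0.54, -0.12, 0.0, -0.078], [-0.55, -0.07, 0.0, -0.078], [-0.55, -0.02, 0.0, -0.078], [-0.55, 0.03, 0.0, -0.078], [-0.54, 0.07, 0.0, -0.078], [-0.53, 0.12, 0.0, -0.078], [-0.52, 0.17, 0.0, -0.078], [-0.5, 0.21, 0.0, -0.078]]
```

View pics/side4.png

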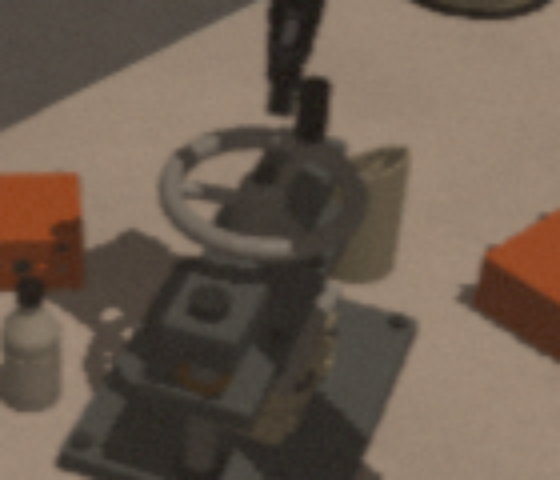

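In the side view the handle at (315,108) is being pushed by the fingertip at (283,95). Force is 4.4 N. Continuing.

Request:
move_arm(plan=[[[-0.6,-0.1,0,0],[-0.55,-0.15,0,-0.05],[-0.55,-0.18,0,-0.08],[-0.57,-0.14,0,-0.08],[-0.57,-0.1,0,-0.08],[-0.58,-0.05,0,-0.08],[-0.58,0,0,-0.08],[-0.58,0.05,0,-0.08]]])

```text
clock: 13.08
position: [0.5085, -0.0316, 0.2448]
ee_rot: [[0.995, 0.06, 0.079], [0.062, -0.998, -0.03], [0.077, 0.035, -0.996]]
force: [3.4, 0.9, -1.8]
opening: 0.0001
```

```bash
cat >> h.py <<'E'
def handle():
    for n in ("side","top"):
        p,w=cloud(n);x,y,z=w[...,0],w[...,1],w[...,2]
        rr=np.hypot(x-C[0],y-C[1]);m=(rr>.05)&(rr<.09)&(z>.235)&(z<.285)
        P=w[m];print(n,len(P),P.mean(0).round(4) if len(P) else "")
        cv2.imwrite(f"pics/{n}_{int(get_obs()['clock']*100)}.png",cv2.resize(p[140:260,300:440] if n=="side" else p[170:290,270:410],None,fx=4,fy=4)[:,:,::-1])
E
python3 - <<'E'
from h import *
plan(range(275,331,5))
E
```

```text
clk 13.075 p [ 0.5085 -0.0316  0.2448] yaw 3.6 q [-0.14  0.02  1.94 -0.02  1.1   1.38] F [ 3.4  0.9 -1.8]
[[-0.02, 0.51, -0.18, 0.035], [-0.54, 0.07, 0.0, -0.078], [-0.53, 0.12, 0.0, -0.078], [-0.52, 0.17, 0.0, -0.078], [-0.5, 0.21, 0.0, -0.078], [-0.48, 0.25, 0.0, -0.078], [-0.45, 0.29, 0.0, -0.078], [-0.42, 0.33, 0.0, -0.078], [-0.39, 0.37, 0.0, -0.078], [-0.36, 0.4, 0.0, -0.078], [-0.32, 0.43, 0.0, -0.078], [-0.28, 0.45, 0.0, -0.078]]
```

Request:
move_arm(plan=[[[-0.55,0.25,0,-0.03],[-0.55,0.25,0,-0.06],[-0.55,0.22,0,-0.08],[-0.53,0.25,0,-0.08],[-0.52,0.28,0,-0.08],[-0.5,0.32,0,-0.08],[-0.48,0.36,0,-0.08]]])

```text
clock: 13.95
position: [0.4763, -0.0195, 0.2467]
ee_rot: [[0.902, -0.425, 0.069], [-0.42, -0.904, -0.084], [0.098, 0.047, -0.994]]
force: [3.4, -0.4, -2.7]
opening: 0.0003
```

```bash
python3 - <<'E'
from h import *
plan(range(305,361,5))
handle()
E
ls pics
```

```text
clk 13.95 p [ 0.4763 -0.0195  0.2467] yaw -24.9 q [-0.08 -0.04  2.   -0.09  1.11  1.96] F [ 3.4 -0.4 -2.7]
[[0.17, 0.43, -0.37, 0.067], [-0.42, 0.33, 0.0, -0.078], [-0.39, 0.37, 0.0, -0.078], [-0.36, 0.4, 0.0, -0.078], [-0.32, 0.43, 0.0, -0.078], [-0.28, 0.45, 0.0, -0.078], [-0.24, 0.47, 0.0, -0.078], [-0.19, 0.49, 0.0, -0.078], [-0.15, 0.5, 0.0, -0.078], [-0.1, 0.51, 0.0, -0.078], [-0.06, 0.52, 0.0, -0.078], [-0.01, 0.52, 0.0, -0.078]]
side 180 [ 0.4545 -0.0022  0.2635]
top 0 
crop0.png
side0.png
side1.png
side2.png
side3.png
side4.png
side_1400.png
top0.png
top1.png
top3.png
top4.png
top_1405.png
```

View pics/side_1400.png

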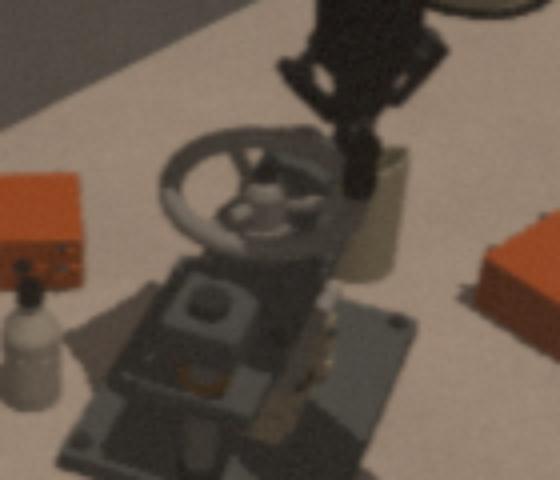

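```bash
cat >> h.py <<'E'
def fitside(show=True):
    from scipy.optimize import least_squares
    p,w=cloud("side");cv2.imwrite(f"pics/side_{int(get_obs()['clock']*100)}.png",cv2.resize(p[140:260,300:440],None,fx=4,fy=4)[:,:,::-1])
    x,y,z=w[...,0],w[...,1],w[...,2]
    rr=np.hypot(x-C[0],y-C[1]);m=(rr>.05)&(rr<.09)&(z>.240)&(z<.270)
    P=w[m]
    cam=np.linalg.inv(np.array(camera_info("side")["world_to_cam"]))[:2,3]
    def f(a):
        h=C+R*np.array([np.cos(a[0]),np.sin(a[0])]);return np.hypot(P[:,0]-h[0],P[:,1]-h[1])-.0125
    best=min((least_squares(f,[a],loss="soft_l1",f_scale=.002) for a in np.arange(0,6.28,.2)),key=lambda s:s.cost)
    print("handle angle",np.degrees(best.x)%360,len(P),best.cost,np.median(abs(best.fun)), P.mean(0))
E
python3 - <<'E'
from h import *
fitside()
E
```

```text
handle angle [214.58979862] 87 0.0002962983414493692 0.0016036451669080801 [0.45116658 0.00190563 0.25617608]
```

The handle at (360,165) measures at 214.6°, so about 308° are done and 52° remain. This agrees with the kinematic estimate.

Request:
move_arm(plan=[[[-0.35,0.4,-0.1,0],[-0.35,0.45,0,-0.04],[-0.36,0.44,0,-0.08],[-0.34,0.46,0,-0.08],[-0.3,0.48,0,-0.08],[-0.26,0.5,0,-0.08]]])

```text
clock: 14.85
position: [0.458, 0.0045, 0.2469]
ee_rot: [[0.696, -0.717, 0.038], [-0.71, -0.695, -0.112], [0.107, 0.051, -0.993]]
force: [3.4, -2.4, -0.8]
opening: 0.0001
```

```bash
python3 - <<'E'
from h import *
plan(range(330,371,5))
fitside()
E
```

```text
clk 14.85 p [0.458  0.0045 0.2469] yaw -45.6 q [-0.01 -0.06  2.02 -0.12  1.15  2.41] F [ 3.4 -2.4 -0.8]
[[0.23, -0.0, -0.39, 0.039], [-0.24, 0.47, 0.0, -0.078], [-0.19, 0.49, 0.0, -0.078], [-0.15, 0.5, 0.0, -0.078], [-0.1, 0.51, 0.0, -0.078], [-0.06, 0.52, 0.0, -0.078], [-0.01, 0.52, 0.0, -0.078], [0.03, 0.52, 0.0, -0.078], [0.08, 0.51, 0.0, -0.078]]
handle angle [188.25364269] 81 0.0001627213635203617 0.0009679474318298603 [0.4361869  0.03145965 0.25609897]
```

Request:
move_arm(plan=[[[-0.2,0.45,0,-0.06],[-0.18,0.48,0,-0.06],[-0.15,0.48,0,-0.06]]])

```text
clock: 15.28
position: [0.4527, 0.0169, 0.2469]
ee_rot: [[0.557, -0.83, 0.018], [-0.823, -0.555, -0.122], [0.111, 0.053, -0.992]]
force: [2.7, -4.4, -0.5]
opening: -0.0001
```

```bash
python3 - <<'E'
from h import *
plan(range(345,371,5))
fitside()
E
```

```text
clk 15.275 p [0.4527 0.0169 0.2469] yaw -55.9 q [ 0.03 -0.05  2.01 -0.13  1.17  2.63] F [ 2.7 -4.4 -0.5]
[[0.17, 0.23, -0.39, -0.013], [-0.1, 0.51, 0.0, -0.078], [-0.06, 0.52, 0.0, -0.078], [-0.01, 0.52, 0.0, -0.078], [0.03, 0.52, 0.0, -0.078], [0.08, 0.51, 0.0, -0.078]]
handle angle [176.84193114] 90 0.0003162046209053145 0.0014137378990478275 [0.43627759 0.04386942 0.25612659]
```

Request:
move_arm(plan=[[[-0.1,0.4,0,-0.04],[-0.05,0.4,0,-0.02],[0,0.3,0,0]]])

```text
clock: 15.7
position: [0.4509, 0.0265, 0.247]
ee_rot: [[0.509, -0.861, 0.01], [-0.853, -0.506, -0.127], [0.114, 0.056, -0.992]]
force: [2.5, -4.1, -0.1]
opening: -0.0002
```

```bash
python3 - <<'E'
from h import *
plan(range(350,371,5))
fitside()
E
ls -t pics|head -1
```

```text
clk 15.7 p [0.4509 0.0265 0.247 ] yaw -59.2 q [ 0.05 -0.05  2.01 -0.14  1.18  2.71] F [ 2.5 -4.1 -0.1]
[[0.25, -0.22, -0.4, -0.034], [-0.06, 0.52, 0.0, -0.078], [-0.01, 0.52, 0.0, -0.078], [0.03, 0.52, 0.0, -0.078], [0.08, 0.51, 0.0, -0.078]]
handle angle [167.71349223] 96 0.0004577929283086919 0.0021213590812022296 [0.43811938 0.05296334 0.2557386 ]
side_1575.png
```

About 4° remain by the side camera. I'll back off and go up and aside for an unobstructed measurement.

Request:
move_arm(plan=[[[0.4,-0.7,0,0],[0.4,-0.8,0,0],[0.1,-0.8,1,0],[0,0,3,0],[0,0,4,0],[-1,-4,3,0],[-1,-6,0,0],[-1,-6,0,0],[-1,-6,0,0],[-1,-6,0,0],[0,0,0,0]]])

```text
clock: 17.12
position: [0.4052, -0.2862, 0.3667]
ee_rot: [[0.51, -0.86, 0.012], [-0.853, -0.508, -0.123], [0.112, 0.053, -0.992]]
force: [0.1, 0.9, 0.0]
opening: -0.0
```

```bash
cat > m.py <<'E'
from h import *
from scipy.optimize import least_squares
for n in ("side","top"):
    p,w=cloud(n)
    cv2.imwrite(f"pics/{n}_{int(get_obs()['clock']*100)}.png",cv2.resize(p[140:260,300:440] if n=="side" else p[160:290,265:435],None,fx=4,fy=4)[:,:,::-1])
    x,y,z=w[...,0],w[...,1],w[...,2]
    m=(np.hypot(x-.508,y-.043)<.13)&(z>.236)&(z<.285)
    P=w[m]; P=P[np.hypot(P[:,0]-.5115,P[:,1]-.036)>.04]
    Pt=P[P[:,2]>.272];print(n,"top",Pt.mean(0).round(4),len(Pt))
    Ps=P[P[:,2]<.272]
    t=least_squares(lambda c:np.hypot(Ps[:,0]-c[0],Ps[:,1]-c[1])-.0125,Pt.mean(0)[:2],loss="soft_l1",f_scale=.002);print(" side-fit",t.x.round(4),len(Ps))
    print([(np.round(r["point"],4),round(float(r["conf"]),2)) for r in recognise(n,"handle")[:2]])
o=get_obs();print(o["clock"],o["position"],o["force"])
E
python3 m.py; ls -t pics|head -2
```

```text
side top [0.4411 0.057  0.276 ] 45
 side-fit [0.4439 0.0534] 89
[(array([0.4369, 0.0573, 0.2577]), 0.52)]
top top [0.4453 0.0539 0.2773] 67
 side-fit [0.4453 0.0535] 11
[(array([0.4415, 0.0528, 0.2761]), 0.6), (array([ 0.5715, -0.1773,  0.0516]), 0.33)]
17.325 [ 0.40694609 -0.28127587  0.36625981] [0.57830027 0.46192066 0.2991707 ]
top_1727.png
side_1717.png
```

```bash
python3 - <<'E'
from bench import *
import numpy as np
for n in ("side","top"):
    camera(n)
    for t in ("mould","plate","skull","pen_pot","bottle","scraper"):
        print(n,t,[(np.round(x["point"],3).tolist(),round(float(x["conf"]),2)) for x in recognise(n,t)[:3]])
E
```

```text
side mould [([0.394, -0.226, 0.064], 0.9), ([0.762, 0.061, 0.061], 0.81), ([0.46, 0.054, 0.05], 0.73)]
side plate []
side skull [([0.443, 0.29, 0.068], 0.55)]
side pen_pot [([0.541, -0.168, 0.069], 0.84)]
side bottle [([0.625, 0.174, 0.067], 0.94)]
side scraper [([0.418, 0.404, 0.006], 0.83)]
top mould [([0.779, 0.053, 0.059], 0.8), ([0.408, -0.243, 0.06], 0.71), ([0.511, 0.04, 0.225], 0.16)]
top plate [([0.491, 0.023, 0.093], 0.71), ([0.442, 0.053, 0.274], 0.29)]
top skull [([0.455, 0.275, 0.08], 0.81), ([0.512, 0.042, 0.222], 0.19)]
top pen_pot [([0.511, 0.039, 0.121], 0.37)]
top bottle [([0.629, 0.16, 0.081], 0.76), ([0.51, 0.039, 0.12], 0.59), ([0.428, 0.398, 0.004], 0.32)]
top scraper [([0.425, 0.399, 0.006], 0.66)]
```

View pics/top_1727.png

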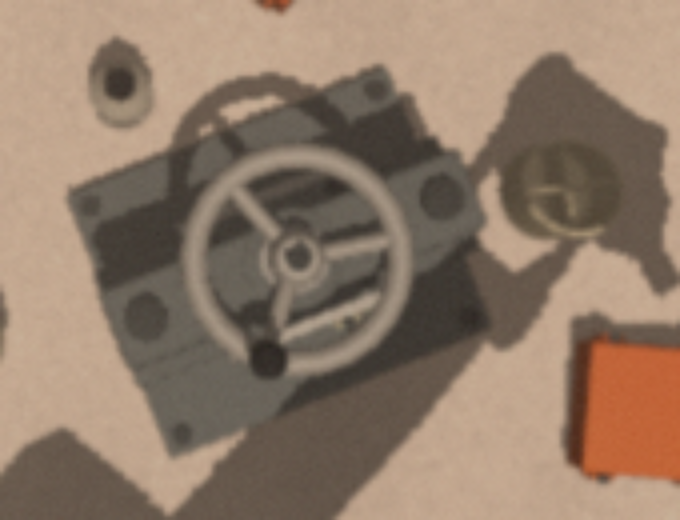

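View pics/side_1717.png

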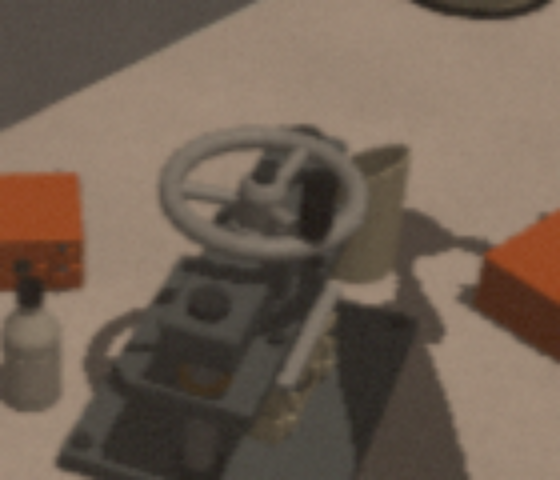

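The handle is at (268,358) in the top crop, against (265,357) at the start, which is about 2–3 mm short of a full turn. The spokes lie as before and the bystanders have not moved. The hand is clear at z = 0.37, so I'm handing in.

```bash
python3 - <<'E'
from bench import *
print(close_job(), get_obs()["clock"])
E
```

```text
the job is handed in; nothing more can be done
the job is handed in; nothing more can be done
```

I pushed the wheel one full turn clockwise with the shut fingertips, took the hand clear and handed the job in at about 17.5 s. The force read between calls was 3–5 N at the wrist, far below the 35 N limit.

- **Handle:** both cameras put it 2–3 mm short of where it started, against the 14 mm allowed. The spokes lie as they did at the start.
- **Mould, skull, bottle, scraper:** the networks' positions agree with the first ones to within 4–5 mm, about their own accuracy.
- **Pen pot:** the side camera finds it unmoved to within about 6 mm. The last top-camera call reported something on the press instead. In the top picture the pot stands where it was, in the arm's shadow.
- **Plate on mould:** I could not measure the contact force. I infer that the plate bears on the mould from the full turn and from the push rising to about 5 N near the end. The side camera did not find the plate in the last pass.

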